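# Put the sauce pot into the free place under the heated shelf

### The arm

A 7-joint arm with a two-finger parallel gripper is mounted at the origin on the work surface. World frame = base frame: x ahead of the robot, y to its left, z up, the work surface at z = 0. Lengths are in m, angles in rad, forces in N, time in s.
With the tool pointing down it reaches from about 0.4 to 0.85 m from the base axis. Payload 4.5 kg.
Tool frame: the origin (TCP) lies on the centre line of the jaws, within the pads' length; the fingertips stand 17 mm ahead of it and the grasp point (between the pads) lies 2 mm behind it (r.tip_reach is the distance from the TCP to the fingertips, in m); z points along the fingers, y is the line along which they close (so a half turn about z gives the same grasp; the last joint's range is limited). The gripper opens to 88 mm and grips with 3 to 60 N. Pads are 18 mm wide; open, the fingers measure 123 mm over their backs; the gripper's body (75 mm by 187 mm) begins 45 mm behind the grasp point.
Start: joints at [1.188, 0.689, -0.195, 1.565, 0.157, 0.902, -0.215], TCP at [0.253, -0.572, 0.256] pointing down, gripper open.
Joint ranges: [-3.01, 3.01], [-0.46, 2.08], [-1.47, 1.51], [0.13, 2.56], [-1, 4.14], [0.04, 2.09], [-2.66, 2.66]. Speed limits (rad/s): [2.57, 2.57, 3.14, 3.14, 3.14, 3.14, 3.14].

### API

Orientations are given as a unit quaternion [x, y, z, w].
In Python, from plant import r gives the robot as it stands.
- The arm moves only by the tool step_arm, never from a script. Its argument "steps" is a list of rows, each a list of 7 numbers: the shift along the tool's x, y, z in cm, then the turn, a rotation vector about the tool's x, y, z in degrees, then the gripper's target within -1 to 1 (shut at 1, half-way at 0, fully open at -1). A call has 1 to 8 rows; each row shifts and turns the commanded pose from where the row before left it, along the tool's axes as they then stand; what a row does not reach is not made up. A row lasts 1/8 s, in which the tool goes at most 62.5 mm and 10.7 degrees, less where a joint would pass 70% of its speed; a pose out of reach is approached as far as the arm can. A call with a gripper value outside its range is refused whole. The fingers move at their own pace and stop on an object; "force" is the grip in N (left out, the last holds). Time passes only in rows, so rows that do not move let the fingers close. It gives the time, the measured TCP pose, the force, the opening and the grip force at its end, in the units of the state.
- r.get_state(): the state, without advancing time (a new reading comes with each control period).
- r.snapshot(name): name is "scene" or "side" or "wrist"; returns a dict with "pixels" (400x640x3 uint8, red, green, blue), "fx", "fy", "cx", "cy" (pixels), "cam_to_world" (4x4, takes a point from camera to world coordinates). Camera axes: x right, y down, z forward; pixel columns grow to the right and rows downward; lengths in m; the calibration is good to about 2 mm. A picture is of the moment at which its call begins. There is no depth.
- r.finish_job(): hands the job in; it is judged then, once.
The state is a dict: "clock": time; "q": joint angles; "qd": joint speeds; "joint_torque": joint torques, N m; "tool_pos": TCP position; "eef_rot": TCP orientation; "contact_force": force on the tool from outside, world axes, zero at the start; "moment": the same for the moment, N m; "opening": opening from 0.0 (shut) to 1.0 (fully open); "finger_force": force on a finger pad.
Only numpy, scipy, OpenCV 4.12 (cv2) and the standard library are available. Lean on these libraries where they do the work, as an engineer would, in place of code of your own. Each camera call takes 0.05 s, during which the arm holds its last target. There are 200 camera calls.

### The job

Lift the steel sauce pot off its wooden stand and set it down, released, on the open table on the robot's side of the heated glass shelf. Then take it again and move it into the one free place under the shelf, standing centred on the round mark there with its long handle pointing straight out to the robot's side. Keep the pot level and set it down gently, and leave the two dishes already under the shelf, the vase and the coffee cup where they are.

Things in the scene. Friction and masses are not known exactly. Their poses are not given: they have to be found in the camera images.
- shelf: Fixed heated shelf: clear glass, steel frame, 120 mm deep (x), 520 wide (y), underside 180 above the table, top 196 (heater tube, caps to 216), on legs 14 square at x +-50, y +-250; open below. Origin on the table under its centre, x away from the robot, z up. Under it on the table three round grey marks, 110 across, 140 apart along y; dishes stand on two. No room for the hand above a pot there.
- place_left (a point): Centre of the shelf's left round mark (its y = +140 mm), on the table.
- place_middle (a point): Centre of the shelf's middle round mark (y = 0), on the table.
- place_right (a point): Centre of the shelf's right round mark (y = -140 mm), on the table.
- stand: Fixed brown wooden pot stand, at the robot's left or right. Block 108 x 108 mm, 40 high, 6 high lip round the pot; towards its -x a handle rest: two upright cheeks 8 thick, x = -55 to -160, 111 high, the pot's long handle lying in the 24 wide slot between them, so fingers cannot take that handle there. Origin on the table under the block's centre.
- pot: Closed steel sauce pot, fixed blue lid, 0.4 kg. Diameter 90 mm (lid 92), lid top at 88. Origin: centre of its underside, z up. Black arch on the lid: bar along y, 12 thick (x), 68 long, 16 high, centre at 120, 24 free below. Long black handle from x = -45 to -155, 16 thick (y), 22 high, centre at 61. At the start it stands on the stand, base 40 above the table, yaw as the stand's.
- pot_lid_bar (a point): Centre of the bar on the pot's lid, at (0, 0, 120) mm in the pot's frame.
- pot_long_handle (a point): Point on the long handle's axis, at (-125, 0, 61) mm in the pot's frame, 30 from its free end.
- tureen: White ceramic tureen with a brass ball on its lid, 98 mm in diameter, 105 high, small ears at x = +-78, standing under the shelf in one of the places. Origin at the centre of its underside.
- crock: Blue ceramic crock with a pale wooden lid, 94 mm in diameter, 132 high, small ears at x = +-72, standing under the shelf in one of the places. Origin at the centre of its underside.
- vase: Blue glass vase, 72 mm in diameter, 115 high, with flowers to 175, standing on the table in front of the place where the tureen is, about 175 to the robot's side of it. Origin at the centre of its underside.
- cup: White coffee cup on its saucer (one piece), saucer 124 mm in diameter, 66 high, on a black slate (200 x 200, 5 thick) across from the stand. Origin at the centre of its underside.
Things that resemble listed ones, but are neither listed nor needed, are in the scene too. What is shaped like the pot but green is not meant.

How it is judged:
By the outcome, as a careful person would: the job done as asked, in the order asked, and still so for the second after the job is handed in, with the robot touching nothing.
It also fails if it takes over 54 s, if anything falls off the work surface, if the arm or the gripper's body presses on something with over 40 N, if the wrist force passes 120 N, or if a joint passes its speed limit or range.

## Working session

There is one attempt and no reset: what is moved stays moved. The work goes in short steps, Python scripts to look and compute and a tool call to move; the robot and the scene stay as the last step left them, time stands still between calls to the robot, and variables do not carry over. Pictures are saved under pics/ and viewed, at most 10 in all, crops included, and the job is handed in when it is done.

Besides the shell and the picture viewer there is one more tool, called after "Request:" as name(argument=value, ...) on one line, values as JSON. step_arm: Moves the arm, as the interface text tells. Its arguments: {"type":"object","properties":{"steps":{"type":"array","items":{"type":"array","items":{"type":"number"}}},"force":{"type":"number"}},"required":["steps"]}

```bash
mkdir -p pics; ls
cat > h.py <<'E'
import numpy as np, cv2
from scipy.spatial.transform import Rotation as R
from plant import r
def snap(n,f):
    s=r.snapshot(n); cv2.imwrite(f'pics/{f}.png',s['pixels'][:,:,::-1]); np.savez(f'pics/{f}.npz',**s); return s
def ray(f,u,v):
    s=np.load(f'pics/{f}.npz'); M=s['cam_to_world']
    d=M[:3,:3]@np.array([(u-s['cx'])/s['fx'],(v-s['cy'])/s['fy'],1]); return M[:3,3],d/np.linalg.norm(d)
def atz(f,u,v,z):
    o,d=ray(f,u,v); return o+d*(z-o[2])/d[2]
def proj(f,p):
    s=np.load(f'pics/{f}.npz'); M=s['cam_to_world']; c=M[:3,:3].T@(np.array(p)-M[:3,3])
    return np.array([s['fx']*c[0]/c[2]+s['cx'],s['fy']*c[1]/c[2]+s['cy']])
E
python3 - <<'E'
from h import *
a=snap('scene','s0'); b=snap('side','d0')
for s in(a,b): print(s['fx'],s['cam_to_world'].round(3))
st=r.get_state(); print(st)
E
```

```text
pics
471.7510031829861 [[ 0.152  0.704 -0.694  1.422]
 [ 0.988 -0.111  0.104 -0.131]
 [-0.004 -0.702 -0.712  1.12 ]
 [ 0.     0.     0.     1.   ]]
466.44737448412315 [[-0.808 -0.366  0.462 -0.112]
 [-0.589  0.507 -0.629  0.773]
 [-0.004 -0.78  -0.625  0.902]
 [ 0.     0.     0.     1.   ]]
{'clock': 0.1, 'q': array([ 1.18777012,  0.68989192, -0.19453849,  1.56622413,  0.15731183,
        0.90252115, -0.21511102]), 'qd': array([ 0.00177761, -0.00246985, -0.00065854, -0.00156303,  0.00051586,
       -0.00105653,  0.0010598 ]), 'joint_torque': array([-4.16940748e-03, -5.28505325e+01, -1.27173521e+00, -1.53836721e+01,
       -5.26024355e-02,  2.06761033e-03,  1.28465490e-05]), 'tool_pos': array([ 0.25278703, -0.57100837,  0.25500004]), 'eef_rot': array([ 9.78351371e-01,  2.06949058e-01, -2.29770019e-04, -7.92952051e-04]), 'contact_force': array([-0.10294016,  0.28106692, -0.09999131]), 'moment': array([ 0.0098571 , -0.002128  ,  0.03264741]), 'finger_force': 0.0, 'opening': 0.998629761970871}
```

View pics/s0.png

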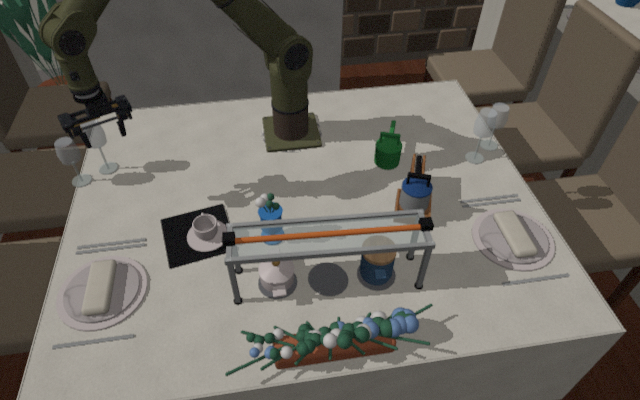

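View pics/d0.png

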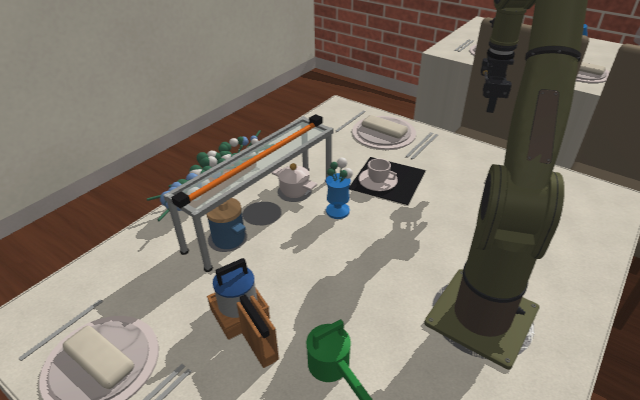

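The scene view shows the pot with the blue lid at about (417,190), on the stand at the robot's left. Its green lookalike is at (388,150) in scene and (330,350) in side, and isn't meant. The crock stands at (377,265) and the tureen at (277,275), and the middle mark at (328,279) is free. The vase is at (270,220) and the cup at (205,228). I'll enlarge crops to confirm and measure.

Run:
```python
import cv2
a=cv2.imread('pics/s0.png')[140:310,215:445]; cv2.imwrite('pics/s0c.png',cv2.resize(a,None,fx=3.4,fy=3.4,interpolation=cv2.INTER_CUBIC))
b=cv2.imread('pics/d0.png')[100:370,160:400]; cv2.imwrite('pics/d0c.png',cv2.resize(b,None,fx=2.2,fy=2.2,interpolation=cv2.INTER_CUBIC))
```

```text
(no output)
```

View pics/s0c.png

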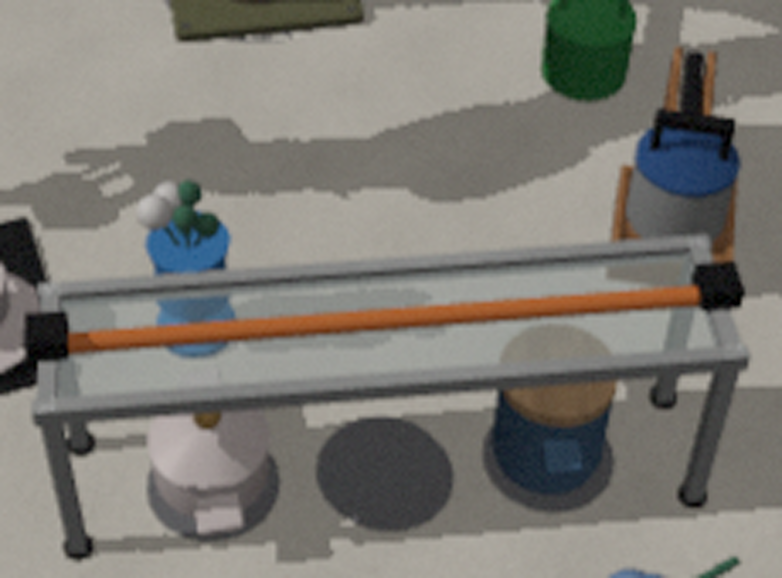

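View pics/d0c.png

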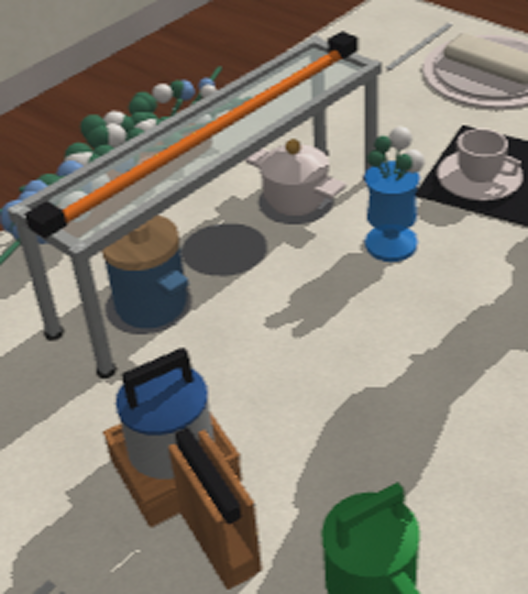

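```bash
cat >> h.py <<'E'
def tri(f1,p1,f2,p2):
    (a,d),(b,e)=ray(f1,*p1),ray(f2,*p2); t=np.linalg.lstsq(np.c_[d,-e],b-a,rcond=None)[0]
    x,y=a+d*t[0],b+e*t[1]; return (x+y)/2,np.linalg.norm(x-y)
S=lambda u,v:(215+u/3.4,140+v/3.4)
D=lambda u,v:(160+u/2.2,100+v/2.2)
E
python3 - <<'E'
from h import *
np.set_printoptions(precision=4,suppress=True)
print('mark',atz('s0',*S(384.5,473),0),atz('d0',*D(224,249),0))
L=[atz('s0',*S(*p),.0) for p in((81,443),(78,546),(663,397),(693,494))]; print('legs',L,np.mean(L,0))
print('legs d',[atz('d0',*D(*p),0) for p in((106,371),(53,333))])
caps=[atz('s0',*S(*p),.206) for p in((48,335),(718,287))];print('caps',caps,np.mean(caps,0))
dv=caps[1]-caps[0];print('len',np.linalg.norm(dv),'yaw',np.degrees(np.arctan2(-dv[0],dv[1])))
print('bar',atz('s0',*S(694,121),.16),atz('d0',*D(157,373),.16),tri('s0',S(694,121),'d0',D(157,373)))
b=[atz('d0',*D(*p),.162) for p in((128,396),(187,357))];print('bar ends d',b)
b=[atz('s0',*S(*p),.162) for p in((657,117),(732,124))];print('bar ends s',b)
b=[atz('d0',*D(*p),.112) for p in((184,437),(231,516))];print('handle d',b)
b=[atz('s0',*S(*p),.112) for p in((693,112),(693,53))];print('handle s',b)
print('lid c',atz('s0',*S(687,160),.128),atz('d0',*D(163,401),.128))
print('vase',atz('d0',*D(391,243),0.005),atz('s0',*S(197,332),0.005)); print('tureen',atz('s0',*S(213,486),0),'crock',atz('s0',*S(550,455),0))
print('green',atz('d0',*D(370,528),0.085))
print('slate',atz('d0',*D(430,185),0),atz('d0',*D(465,128),0),'cup',atz('d0',*D(483,176),.01))
E
```

```text
mark [0.6745 0.0213 0.    ] [0.6751 0.022  0.    ]
legs [array([ 0.6051, -0.2268,  0.    ]), array([ 0.705 , -0.2333,  0.    ]), array([0.6348, 0.2727, 0.    ]), array([0.7339, 0.268 , 0.    ])] [0.6697 0.0201 0.    ]
legs d [array([0.637 , 0.2729, 0.    ]), array([ 0.7383,  0.2672, -0.    ])]
caps [array([ 0.6556, -0.229 ,  0.206 ]), array([0.6872, 0.2692, 0.206 ])] [0.6714 0.0201 0.206 ]
len 0.49913406568337854 yaw -3.6292295347003125
bar [0.4636 0.3292 0.16  ] [0.4617 0.3342 0.16  ] (array([0.4626, 0.3315, 0.1579]), np.float64(0.0033352002641336555))
bar ends d [array([0.4614, 0.3729, 0.162 ]), array([0.4514, 0.3026, 0.162 ])]
bar ends s [array([0.4557, 0.2979, 0.162 ]), array([0.4744, 0.3596, 0.162 ])]
handle d [array([0.4168, 0.351 , 0.112 ]), array([0.3185, 0.3923, 0.112 ])]
handle s [array([0.404 , 0.3549, 0.112 ]), array([0.3243, 0.3803, 0.112 ])]
lid c [0.4788 0.3231 0.128 ] [0.4547 0.3387 0.128 ]
vase [ 0.4944 -0.1168  0.005 ] [ 0.5043 -0.1188  0.005 ]
tureen [ 0.6652 -0.1208  0.    ] crock [0.6783 0.1615 0.    ]
green [0.2197 0.3133 0.085 ]
slate [ 0.5275 -0.2649 -0.    ] [ 0.5656 -0.4246  0.    ] cup [ 0.4692 -0.3176  0.01  ]
```

Two cameras agree: the middle mark is at about (0.674, 0.022) with shelf yaw about −3.5°, and the vase is about 175 mm in front of the tureen. The pot's bar is at about (0.463, 0.332, 0.158), against 0.160 expected. The pot is the one in the stand with a steel body, blue lid and wooden cheeks. The green one at side-crop (370,528) is not it. I'm setting off, high up.

Request:
step_arm(steps=[[4.4,-4.2,-0.8,0,0,0,-1],[4.4,-4.2,-0.8,0,0,0,-1],[4.4,-4.2,-0.8,0,0,0,-1],[4.4,-4.2,-0.8,0,0,0,-1],[4.4,-4.2,-0.8,0,0,0,-1],[4.4,-4.2,-0.8,0,0,0,-1],[4.4,-4.2,-0.8,0,0,0,-1],[4.4,-4.2,-0.8,0,0,0,-1]])

```text
clock: 1.1
tool_pos: [0.4392, -0.1199, 0.3199]
eef_rot: [0.978, 0.207, -0.0, 0.0]
contact_force: [1.2, -1.3, 1.0]
opening: 0.998
finger_force: 0.0
```

```bash
cat >> h.py <<'E'
def togo(pos,yaw=None,pitch=0):
    """tool-frame shift (cm) to pos; then rotvec (deg) to have tool y along world yaw (deg), z down, tilted by pitch about tool y"""
    st=r.get_state(); T=R.from_quat(st['eef_rot']); d=np.array(pos)-st['tool_pos']
    print('t',st['clock'],'at',st['tool_pos'].round(4),'F',st['contact_force'].round(1),'open',round(st['opening'],3),'ff',round(st['finger_force'],1),'q',st['q'].round(2))
    print('shift cm',(T.inv().apply(d)*100).round(2),'dist',np.linalg.norm(d).round(3))
    if yaw is not None:
        a=np.radians(yaw); y=np.array([np.cos(a),np.sin(a),0]); z=np.array([0,0,-1.]); x=np.cross(y,z)
        G=R.from_matrix(np.c_[x,y,z])*R.from_euler('y',pitch,degrees=True)
        print('turn deg',np.degrees((T.inv()*G).as_rotvec()).round(2),'tool axes',T.as_matrix().round(3).tolist())
E
python3 - <<'E'
from h import *
togo([.44,.30,.30],-18)
E
```

```text
t 1.1 at [ 0.4392 -0.1199  0.3199] F [ 1.2 -1.3  1. ] open 0.998 ff 0.0 q [ 0.32  0.38 -0.22  1.96  0.11  0.81 -1.12]
shift cm [ 17.07 -38.36   1.98] dist 0.42
turn deg [-0.000e+00  1.000e-02 -4.813e+01] tool axes [[0.914, 0.405, -0.0], [0.405, -0.914, -0.0], [-0.0, 0.0, -1.0]]
```

Request:
step_arm(steps=[[2.4,-5.5,0.3,0,0,0,-1],[2.4,-5.5,0.3,0,0,0,-1],[2.4,-5.5,0.3,0,0,0,-1],[2.4,-5.5,0.3,0,0,0,-1],[2.4,-5.5,0.3,0,0,0,-1],[2.4,-5.5,0.3,0,0,0,-1],[2.4,-5.5,0.2,0,0,0,-1]])

```text
clock: 1.98
tool_pos: [0.4363, 0.2999, 0.2993]
eef_rot: [0.978, 0.207, -0.0, 0.0]
contact_force: [1.8, -0.3, -0.1]
opening: 1.0
finger_force: 0.0
```

Request:
step_arm(steps=[[0,0,0,0,0,-9.6,-1],[0,0,0,0,0,-9.6,-1],[0,0,0,0,0,-9.6,-1],[0,0,0,0,0,-9.6,-1],[0,0,0,0,0,-9.6,-1],[0,0,0,0,0,0,-1]])

```text
clock: 2.72
tool_pos: [0.4365, 0.298, 0.2993]
eef_rot: [0.81, 0.586, -0.0, -0.0]
contact_force: [0.1, 0.6, -0.3]
opening: 0.998
finger_force: 0.0
```

Run:
```python
from h import *
s=snap('wrist','w1'); print(s['fx'],s['cam_to_world'].round(3).tolist()); togo([.4626,.3315,.30],-18)
print(proj('w1',[.4626,.3315,.16]))
```

```text
301.6001653827751 [[0.95, -0.299, -0.096, 0.462], [-0.314, -0.904, -0.289, 0.372], [-0.0, 0.304, -0.953, 0.429], [0.0, 0.0, 0.0, 1.0]]
t 2.775 at [0.4365 0.298  0.2994] F [ 0.3  0.2 -0.5] open 1.001 ff 0.0 q [-0.38  0.54 -0.48  1.79  0.31  0.89 -1.32]
shift cm [ 4.    1.42 -0.06] dist 0.042
turn deg [-0.03  0.03 -0.31] tool axes [[0.314, 0.949, -0.001], [0.949, -0.314, -0.0], [-0.001, -0.001, -1.0]]
[332.48285739 146.0970038 ]
```

View pics/w1.png

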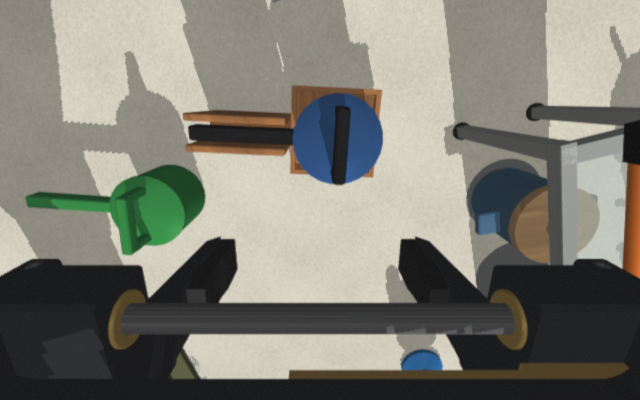

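The wrist view shows the blue lid at (338,139), the bar from (343,107) to (339,184), and the long handle from (190,132) to (294,137) in its wooden slot. The green lookalike is well apart at (160,205).

Run:
```python
from h import *
a,b=atz('w1',343,107,.168),atz('w1',339.5,184,.168); c=(a+b)/2; d=a-b
print('bar',c,np.linalg.norm(d),'yaw y-axis-90',np.degrees(np.arctan2(d[1],d[0]))-90)
h0,h1=atz('w1',190,132,.112),atz('w1',294,137.5,.112); print('handle',h0,h1,np.degrees(np.arctan2(*(h1-h0)[1::-1])))
print('cheeks', [atz('w1',*p,.111) for p in((185,117),(185,148))],'lid',atz('w1',338,139,.128))
h=[atz('w1',*p,0.0) for p in((461,131),(534,111))]; print('legs',h)
yaw=np.degrees(np.arctan2(*(h1-h0)[1::-1]))
togo([c[0],c[1],.21],yaw)
```

```text
bar [0.4694666 0.329629  0.168    ] 0.06601619134624712 yaw y-axis-90 -19.52030851424084
handle [0.32757367 0.38412894 0.112     ] [0.42749074 0.3452244  0.112     ] -21.274360192588592
cheeks [array([0.32885268, 0.39941267, 0.111     ]), array([0.31496331, 0.37080367, 0.111     ])] lid [0.46991567 0.33160597 0.128     ]
legs [array([0.63929652, 0.27113567, 0.        ]), array([0.73872819, 0.26652814, 0.        ])]
t 2.775 at [0.4365 0.298  0.2994] F [ 0.3  0.2 -0.5] open 1.001 ff 0.0 q [-0.38  0.54 -0.48  1.79  0.31  0.89 -1.32]
shift cm [4.04 2.14 8.94] dist 0.1
turn deg [-0.03  0.03  2.96] tool axes [[0.314, 0.949, -0.001], [0.949, -0.314, -0.0], [-0.001, -0.001, -1.0]]
```

Request:
step_arm(steps=[[2.1,1.0,2,0,0,2,-1],[2.0,1.0,3,0,0,0,-1],[0,0,3.5,0,0,0,-1],[0,0,2.5,0,0,0,-1],[0,0,1.5,0,0,0,-1],[0,0,0,0,0,0,-1]])

```text
clock: 3.52
tool_pos: [0.4686, 0.3302, 0.174]
eef_rot: [0.82, 0.572, -0.001, 0.0]
contact_force: [-0.6, -0.3, 0.8]
opening: 1.002
finger_force: 0.0
```

Run:
```python
from h import *
s=snap('wrist','w2'); togo([.4697,.3305,.158],-20.3)
```

```text
t 3.575 at [0.469  0.3307 0.175 ] F [0.3 0.1 0. ] open 1.003 ff 0.0 q [-0.47  0.75 -0.38  1.79  0.42  0.68 -1.44]
shift cm [0.   0.07 1.7 ] dist 0.017
turn deg [ 0.02 -0.01  0.14] tool axes [[0.345, 0.939, 0.0], [0.939, -0.345, 0.0], [0.0, 0.0, -1.0]]
```

View pics/w2.png

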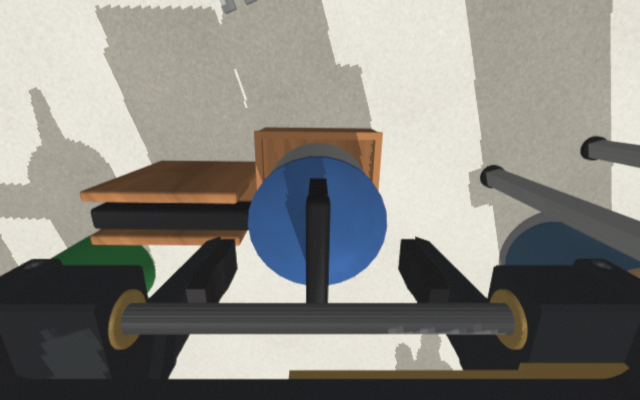

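The bar sits at column 317, midway between the fingers (236 and 400), so it is centred and aligned. I'm going down 1.7 cm and closing.

Request:
step_arm(steps=[[0,0,1.0,0,0,0,-1],[0,0,0.7,0,0,0,-1],[0,0,0,0,0,0,1],[0,0,0,0,0,0,1],[0,0,0,0,0,0,1],[0,0,0,0,0,0,1],[0,0,0,0,0,0,1],[0,0,0,0,0,0,1]], force=45)

```text
clock: 4.58
tool_pos: [0.469, 0.3305, 0.1577]
eef_rot: [0.82, 0.573, 0.0, 0.0]
contact_force: [-0.1, -0.5, -0.2]
opening: 0.342
finger_force: 0.0
```

Request:
step_arm(steps=[[0,0,0,0,0,0,1],[0,0,0,0,0,0,1],[0,0,0,0,0,0,1],[0,0,0,0,0,0,1],[0,0,0,0,0,0,1],[0,0,0,0,0,0,1]])

```text
clock: 5.32
tool_pos: [0.4687, 0.3304, 0.1576]
eef_rot: [0.82, 0.573, -0.0, 0.0]
contact_force: [-0.5, -1.0, -0.7]
opening: 0.129
finger_force: 45.0
```

Request:
step_arm(steps=[[0,0,-0.5,0,0,0,1],[0,0,-1.0,0,0,0,1],[0,0,-1.5,0,0,0,1],[0,0,-2.0,0,0,0,1],[0,0,-2.0,0,0,0,1],[0,0,-1.5,0,0,0,1],[0,0,0,0,0,0,1]])

```text
clock: 6.2
tool_pos: [0.4696, 0.3311, 0.2442]
eef_rot: [0.82, 0.573, 0.002, -0.0]
contact_force: [-0.5, -0.2, -4.7]
opening: 0.121
finger_force: 45.0
```

Run:
```python
from h import *
s=snap('side','d1'); togo([.4925,.168,.15],-3.5)
cv2.imwrite('pics/d1c.png',cv2.resize(cv2.imread('pics/d1.png')[130:370,120:400],None,fx=2.2,fy=2.2))
```

```text
t 6.25 at [0.4691 0.3305 0.2432] F [-0.4 -0.4 -4.3] open 0.13 ff 45.0 q [-0.44  0.66 -0.43  1.73  0.36  0.83 -1.39]
shift cm [-14.46   7.78   9.31] dist 0.189
turn deg [  0.04  -0.03 -16.62] tool axes [[0.344, 0.939, 0.001], [0.939, -0.344, 0.0], [0.001, 0.001, -1.0]]
```

View pics/d1c.png

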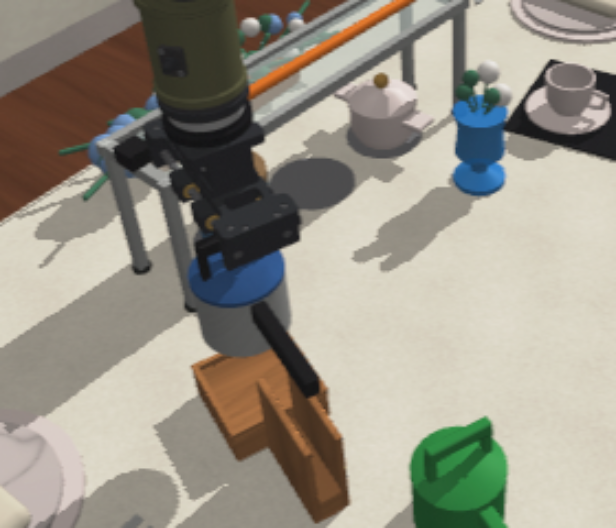

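The pot is hanging level, clear of the stand, with its handle out of the slot. Next I turn it to the shelf's yaw and carry it to the open table.

Request:
step_arm(steps=[[0,0,0,0,0,-3,1],[0,0,0,0,0,-5,1],[0,0,0,0,0,-5,1],[0,0,0,0,0,-3.6,1],[-2,0.4,0,0,0,0,1],[-3.5,0.7,0,0,0,0,1],[-4,0.9,0,0,0,0,1],[-3.6,0.8,0,0,0,0,1]])

```text
clock: 7.25
tool_pos: [0.4888, 0.1941, 0.2421]
eef_rot: [0.73, 0.684, -0.001, 0.001]
contact_force: [-1.4, 0.5, -3.9]
opening: 0.126
finger_force: 45.0
```

Request:
step_arm(steps=[[-2,0.4,0,0,0,0,1],[-1,0.1,1.5,0,0,0,1],[0,0,3,0,0,0,1],[0,0,3,0,0,0,1],[0,0,2,0,0,0,1],[0,0,1.3,0,0,0,1],[0,0,0.6,0,0,0,1],[0,0,0,0,0,0,1]])

```text
clock: 8.25
tool_pos: [0.4921, 0.1675, 0.1288]
eef_rot: [0.729, 0.685, -0.0, 0.0]
contact_force: [-0.3, 0.5, -3.6]
opening: 0.129
finger_force: 45.0
```

Run:
```python
from h import *
s=snap('side','d2'); togo([.4925,.168,.1177],-3.5)
```

```text
t 8.3 at [0.4923 0.1677 0.1291] F [ 0.9  0.1 -3.9] open 0.125 ff 45.0 q [-0.18  0.78 -0.39  1.98  0.6   0.5  -1.07]
shift cm [0.03 0.02 1.14] dist 0.011
turn deg [ 0.04 -0.01 -0.04] tool axes [[0.062, 0.998, 0.001], [0.998, -0.062, 0.0], [0.0, 0.001, -1.0]]
```

Request:
step_arm(steps=[[0,0,0.4,0,0,0,1],[0,0,0.3,0,0,0,1],[0,0,0.2,0,0,0,1],[0,0,0.1,0,0,0,1],[0,0,0.1,0,0,0,1],[0,0,0,0,0,0,1]])

```text
clock: 9.05
tool_pos: [0.492, 0.1678, 0.1177]
eef_rot: [0.728, 0.685, 0.0, 0.0]
contact_force: [-0.2, -0.2, -3.7]
opening: 0.128
finger_force: 45.0
```

Request:
step_arm(steps=[[0,0,0.1,0,0,0,1],[0,0,0.1,0,0,0,1],[0,0,0,0,0,0,1]])

```text
clock: 9.43
tool_pos: [0.4921, 0.1678, 0.1175]
eef_rot: [0.728, 0.685, 0.0, 0.001]
contact_force: [-3.6, -1.4, 14.5]
opening: 0.127
finger_force: 45.0
```

Touched down at z = 0.1175, as expected. I'm easing off, releasing and going up.

Request:
step_arm(steps=[[0,0,-0.15,0,0,0,1],[0,0,0,0,0,0,-1],[0,0,0,0,0,0,-1],[0,0,0,0,0,0,-1],[0,0,0,0,0,0,-1],[0,0,0,0,0,0,-1],[0,0,0,0,0,0,-1]])

```text
clock: 10.3
tool_pos: [0.492, 0.1678, 0.1172]
eef_rot: [0.728, 0.685, -0.0, 0.0]
contact_force: [0.2, -0.9, 0.1]
opening: 0.785
finger_force: 0.0
```

Request:
step_arm(steps=[[0,0,-1,0,0,0,-1],[0,0,-3,0,0,0,-1],[0,0,-5,0,0,0,-1],[0,0,-4,0,0,0,-1],[0,-4,-3,0,0,0,-1],[0,-4,0,0,0,0,-1],[0,0,0,0,0,0,-1]])

```text
clock: 11.18
tool_pos: [0.4095, 0.1725, 0.2783]
eef_rot: [0.727, 0.686, -0.001, 0.0]
contact_force: [0.9, 0.1, 0.2]
opening: 0.997
finger_force: 0.0
```

Run:
```python
from h import *
s=snap('wrist','w3'); togo([.367,.1755,.2],86.5)
snap('scene','s3'); snap('side','d3')
```

```text
t 11.225 at [0.4115 0.1726 0.2781] F [ 0.7  0.1 -0.1] open 0.999 ff 0.0 q [-0.1   0.47 -0.59  2.04  0.39  0.74 -0.99]
shift cm [ 0.03 -4.47  7.8 ] dist 0.09
turn deg [ 3.000e-02  7.000e-02 -8.992e+01] tool axes [[0.06, 0.998, 0.001], [0.998, -0.06, -0.0], [-0.0, 0.001, -1.0]]
```

View pics/w3.png

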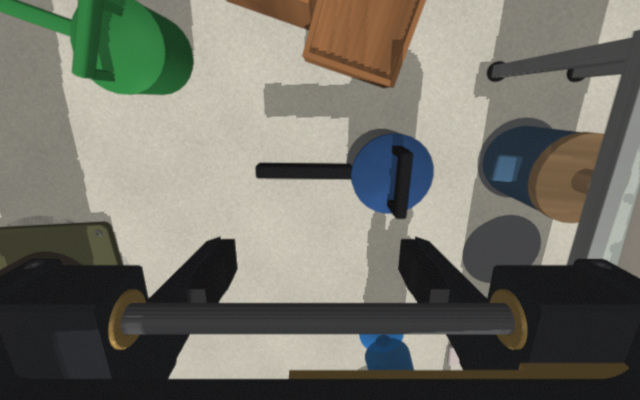

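The pot stands on the table at (392,173), released and upright, with its long handle from (257,171) to (351,171). The free mark is at (501,249).

Run:
```python
from h import *
h0,h1=atz('w3',257,169.5,.072),atz('w3',351,170.5,.072); print('handle',h0,h1,np.linalg.norm(h1-h0),np.degrees(np.arctan2(*(h1-h0)[1::-1])))
print('lid',atz('w3',392,173,.088),'mark',atz('w3',501,249,0),'vase',atz('w3',382,336,0.0))
a,b=atz('w3',399,148,.128),atz('w3',399.5,215,.128);print('bar',(a+b)/2,a,b)
a=h0+(h1-h0)*30/110; print('grasp',a)
togo([a[0],a[1],.2],86.5,-10)
```

```text
handle [0.34214105 0.18007043 0.072     ] [0.44857844 0.17263627 0.072     ] 0.10669669391830745 -3.9953570691774094
lid [0.4912887 0.1709686 0.088    ] mark [0.67772052 0.02221914 0.        ] vase [ 0.50035698 -0.1285432   0.        ]
bar [0.48881547 0.17101177 0.128     ] [0.48778187 0.20429381 0.128     ] [0.48984907 0.13772974 0.128     ]
grasp [0.37116943 0.17804293 0.072     ]
t 11.325 at [0.4131 0.1727 0.2776] F [-0.  -0.2  0.8] open 1.003 ff 0.0 q [-0.1   0.47 -0.59  2.04  0.39  0.74 -0.99]
shift cm [ 0.27 -4.23  7.75] dist 0.088
turn deg [ -7.78  -7.81 -89.81] tool axes [[0.062, 0.998, 0.001], [0.998, -0.062, 0.0], [0.0, 0.001, -1.0]]
```

Request:
step_arm(steps=[[0,0,0,0,0,-10,-1],[0,0,0,0,0,-10,-1],[0,0,0,0,0,-10,-1],[0,0,0,0,0,-10,-1],[0,0,0,0,0,-10,-1],[0,0,0,0,0,-10,-1],[0,0,0,0,0,-10,-1],[0,0,0,0,0,-10,-1]])

```text
clock: 12.32
tool_pos: [0.4133, 0.1725, 0.2769]
eef_rot: [0.116, 0.993, 0.0, -0.0]
contact_force: [-0.8, 0.7, -0.3]
opening: 1.002
finger_force: 0.0
```

Request:
step_arm(steps=[[0,0,0,0,0,-10,-1],[0,0,0,0,-5,0,-1],[0,0,0,0,-5,0,-1],[2.2,0,2,0,0,0,-1],[2.2,0,2,0,0,0,-1],[0,0,0,0,0,0,-1]])

```text
clock: 13.08
tool_pos: [0.3754, 0.1746, 0.2292]
eef_rot: [0.03, 0.996, -0.004, 0.086]
contact_force: [0.2, -0.9, 0.5]
opening: 0.999
finger_force: 0.0
```

Run:
```python
from h import *
togo([.3695,.1765,.059],86.3,-10)
```

```text
t 13.075 at [0.3754 0.1746 0.2292] F [ 0.2 -0.9  0.5] open 0.999 ff 0.0 q [-0.06  0.55 -0.86  2.3   1.06  0.63 -0.25]
shift cm [ 3.5   0.2  16.66] dist 0.17
turn deg [-0.08 -0.13  0.29] tool axes [[-0.983, 0.06, 0.171], [0.059, 0.998, -0.012], [-0.171, -0.002, -0.985]]
```

Request:
step_arm(steps=[[1.2,0.1,3.5,0,0,0,-1],[1.2,0.1,4,0,0,0,-1],[1.1,0,4,0,0,0,-1],[0,0,2.5,0,0,0,-1],[0,0,0,0,0,0,-1]])

```text
clock: 13.7
tool_pos: [0.3676, 0.1776, 0.0863]
eef_rot: [0.032, 0.996, -0.003, 0.087]
contact_force: [0.2, -0.8, -0.0]
opening: 1.001
finger_force: 0.0
```

Run:
```python
from h import *
snap('wrist','w4'); togo([.3695,.1765,.059],86.3,-10)
print(proj('w4',[.3695,.1765,.072]),proj('w4',[.342,.178,.072]),proj('w4',[.4,.175,.072]))
```

```text
t 13.75 at [0.3675 0.1777 0.0874] F [ 0.3 -0.3  0.3] open 0.999 ff 0.0 q [-0.23  0.89 -0.71  2.45  1.85  0.68 -1.05]
shift cm [ 0.29 -0.11  2.84] dist 0.029
turn deg [0.01 0.04 0.04] tool axes [[-0.983, 0.064, 0.174], [0.063, 0.998, -0.011], [-0.174, 0.0, -0.985]]
[317.22346389 253.763463  ] [316.59799141 208.81628241] [318.09216971 295.89384043]
```

View pics/w4.png

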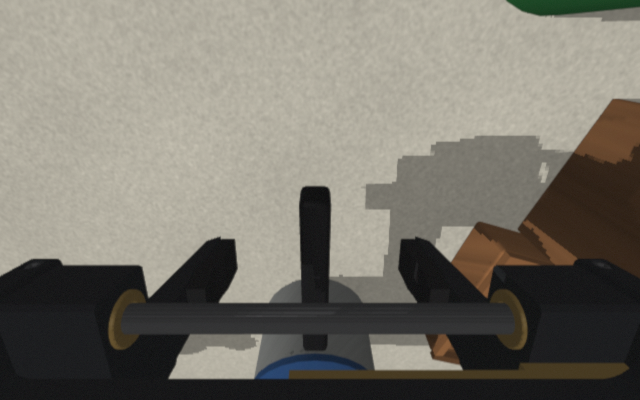

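The handle is at column 315, midway between the fingers, and its end is where predicted. I'm going down and gripping.

Request:
step_arm(steps=[[0.3,-0.1,1.4,0,0,0,-1],[0,0,1.4,0,0,0,-1],[0,0,0,0,0,0,1],[0,0,0,0,0,0,1],[0,0,0,0,0,0,1],[0,0,0,0,0,0,1],[0,0,0,0,0,0,1],[0,0,0,0,0,0,1]], force=55)

```text
clock: 14.75
tool_pos: [0.3681, 0.1762, 0.0597]
eef_rot: [0.031, 0.996, -0.003, 0.087]
contact_force: [-0.3, 0.5, -0.8]
opening: 0.343
finger_force: 0.0
```

Request:
step_arm(steps=[[0,0,0,0,0,0,1],[0,0,0,0,0,0,1],[0,0,0,0,0,0,1],[0,0,0,0,0,0,1],[0,0,0,0,0,0,1]])

```text
clock: 15.38
tool_pos: [0.3681, 0.1761, 0.0596]
eef_rot: [0.031, 0.996, -0.003, 0.087]
contact_force: [-0.8, 0.3, 0.0]
opening: 0.173
finger_force: 55.0
```

Run:
```python
from h import *
snap('scene','s4');snap('side','d4'); togo([.3695,.1765,.059],86.3,-10)
```

```text
t 15.475 at [0.368  0.1761 0.0596] F [0.2 0.7 0.1] open 0.172 ff 55.0 q [-0.23  0.97 -0.72  2.46  1.93  0.75 -1.13]
shift cm [-0.13  0.05  0.08] dist 0.002
turn deg [-0.    0.02  0.17] tool axes [[-0.983, 0.062, 0.174], [0.061, 0.998, -0.011], [-0.174, -0.001, -0.985]]
```

Gripped, with an opening of 15 mm on the 16 mm handle. To keep the pot level I'll slide it along the table: sideways to in front of the free place first, then straight in.

Request:
step_arm(steps=[[0,0,-0.05,0,0,0,1],[-0.4,-1.3,0.07,0,0,0,1],[-0.6,-2.0,0.11,0,0,0,1],[-0.7,-2.5,0.12,0,0,0,1],[-0.7,-2.5,0.12,0,0,0,1],[-0.7,-2.5,0.12,0,0,0,1],[-0.6,-2.0,0.11,0,0,0,1],[-0.2,-0.7,0.04,0,0,0,1]])

```text
clock: 16.48
tool_pos: [0.3986, 0.0372, 0.0601]
eef_rot: [0.032, 0.996, -0.003, 0.087]
contact_force: [-1.4, 2.0, -0.7]
opening: 0.174
finger_force: 55.1
```

Run:
```python
from h import *
snap('side','d5');snap('scene','s5'); togo([.5505,.0291,.0596],86.5,-10)
a=cv2.imread('pics/s5.png')[100:300,200:440];b=cv2.imread('pics/d5.png')[100:300,160:400]
cv2.imwrite('pics/c5.png',cv2.resize(np.hstack([a,b]),None,fx=1.66,fy=1.66,interpolation=cv2.INTER_CUBIC))
```

```text
t 16.575 at [0.3989 0.0381 0.0602] F [-0.7 -0.1 -1. ] open 0.175 ff 55.0 q [ 0.11  0.95 -0.62  2.51  2.14  0.67 -0.94]
shift cm [-14.94   0.06   2.69] dist 0.152
turn deg [-0.07 -0.   -0.11] tool axes [[-0.983, 0.063, 0.173], [0.062, 0.998, -0.012], [-0.174, -0.001, -0.985]]
```

View pics/c5.png

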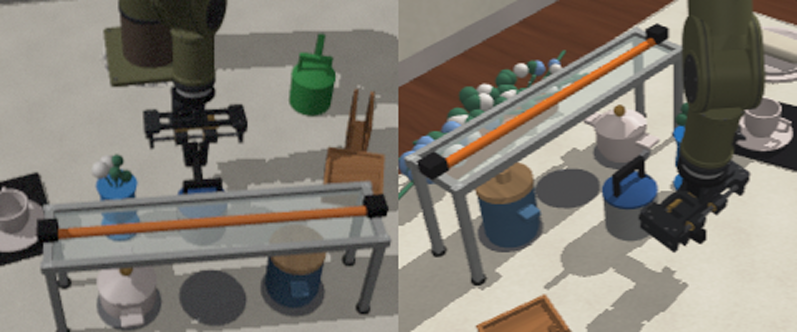

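The combined view shows the pot in front of the middle mark (scene half, under the glass at 205,200; side half at 630,200), level with its handle towards the robot. The hand is clear of the vase and the shelf. I'm sliding it straight in.

Request:
step_arm(steps=[[-0.8,0,0.14,0,0,0,1],[-1.3,0,0.23,0,0,0,1],[-1.5,0,0.265,0,0,0,1],[-1.5,0,0.265,0,0,0,1],[-1.5,0,0.265,0,0,0,1],[-1.5,0,0.265,0,0,0,1],[-1.0,0,0.177,0,0,0,1]])

```text
clock: 17.45
tool_pos: [0.4924, 0.0343, 0.0603]
eef_rot: [0.03, 0.996, -0.003, 0.088]
contact_force: [-1.7, -0.7, -0.8]
opening: 0.175
finger_force: 55.0
```

Request:
step_arm(steps=[[-0.8,0,0.14,0,0,0,1],[-1.2,0,0.21,0,0,0,1],[-1.2,0,0.21,0,0,0,1],[-1.0,0,0.177,0,0,0,1],[-0.7,0,0.12,0,0,0,1],[-0.4,0,0.07,0,0,0,1],[0,0,0,0,0,0,1]])

```text
clock: 18.32
tool_pos: [0.546, 0.0307, 0.0604]
eef_rot: [0.03, 0.996, -0.003, 0.088]
contact_force: [1.2, -0.2, -2.7]
opening: 0.175
finger_force: 55.0
```

Run:
```python
from h import *
snap('side','d6');snap('scene','s6'); togo([.5505,.0291,.0596],86.5,-10)
def seg(f,lo,hi,box):
    im=cv2.cvtColor(cv2.imread(f'pics/{f}.png'),cv2.COLOR_BGR2HSV); m=cv2.inRange(im,lo,hi); M=np.zeros_like(m); x0,y0,x1,y1=box; M[y0:y1,x0:x1]=m[y0:y1,x0:x1]
    n,l,s,c=cv2.connectedComponentsWithStats(M); 
    for i in range(1,n):
        if s[i][4]>40: print(f,s[i],c[i].round(1))
lo,hi=(100,120,50),(125,255,255)
for f,box in(('s6',(290,180,370,310)),('d6',(220,150,340,260))): seg(f,lo,hi,box)
for c in([.5505+.124*.998,.0291-.124*.061,.088],): 
  for f in('s6','d6'): print(f,proj(f,c),[proj(f,np.array(c)+.046*np.array([np.cos(t),np.sin(t),0])).round(0).tolist() for t in np.arange(0,6.28,1.57)])
```

```text
t 18.425 at [0.5458 0.0305 0.0604] F [ 0.6  0.4 -1.8] open 0.174 ff 55.0 q [-0.13  0.88 -0.06  2.1   1.65  0.08 -0.29]
shift cm [-0.45 -0.11  0.16] dist 0.005
turn deg [-0.01  0.09  0.03] tool axes [[-0.983, 0.061, 0.175], [0.06, 0.998, -0.011], [-0.175, -0.0, -0.985]]
s6 [313 257  32  18 445] [328.6 265.2]
d6 [325 173  15  46 529] [333.3 196.1]
d6 [246 184  30  20 393] [261.  193.8]
s6 [328.75912072 260.34365985] [[332.0, 274.0], [346.0, 258.0], [326.0, 247.0], [312.0, 262.0]]
d6 [259.45247425 189.85880112] [[248.0, 184.0], [248.0, 198.0], [271.0, 196.0], [270.0, 182.0]]
```

Run:
```python
from h import *
C=np.array([.6744,.0214]); ra=np.arange(38,66,2)
def prof(f,angs,sub=None):
    g=cv2.imread(f'pics/{f}.png').astype(np.float32)
    for a in angs:
        t=np.radians(a-3.5); P=[proj(f,[*(C+k/1000*np.array([np.cos(t),np.sin(t)])),0]) for k in ra]
        P=np.array(P,np.float32); v=cv2.remap(g,P[None,:,0],P[None,:,1],cv2.INTER_LINEAR)[0]
        print(f,a,v.mean(1).round().astype(int).tolist())
print(ra.tolist())
prof('s6',range(-105,106,15)); print(); prof('s0',[-90,-45,0,45,90]); print(); prof('d6',range(75,226,15)); prof('d0',[90,135,180])
```

```text
[38, 40, 42, 44, 46, 48, 50, 52, 54, 56, 58, 60, 62, 64]
s6 -105 [57, 58, 55, 53, 55, 62, 66, 66, 65, 70, 82, 105, 113, 114]
s6 -90 [54, 54, 55, 58, 62, 65, 66, 65, 64, 77, 95, 116, 115, 115]
s6 -75 [59, 59, 60, 64, 66, 63, 63, 64, 72, 90, 109, 114, 116, 116]
s6 -60 [59, 62, 64, 66, 67, 65, 64, 70, 87, 105, 114, 118, 117, 117]
s6 -45 [63, 62, 63, 64, 63, 63, 65, 79, 94, 116, 131, 128, 117, 114]
s6 -30 [65, 66, 63, 63, 65, 64, 61, 76, 90, 106, 115, 114, 113, 114]
s6 -15 [64, 64, 62, 62, 65, 64, 64, 70, 84, 102, 111, 116, 116, 128]
s6 0 [64, 63, 66, 66, 66, 65, 66, 70, 85, 100, 110, 113, 115, 132]
s6 15 [67, 64, 61, 62, 64, 65, 67, 68, 83, 98, 111, 117, 117, 130]
s6 30 [62, 63, 64, 63, 63, 63, 64, 64, 72, 89, 105, 117, 117, 116]
s6 45 [65, 65, 64, 64, 62, 64, 63, 63, 74, 94, 108, 115, 116, 115]
s6 60 [63, 63, 64, 63, 62, 61, 63, 64, 68, 88, 107, 114, 115, 115]
s6 75 [58, 61, 65, 65, 64, 65, 66, 65, 69, 96, 109, 114, 114, 115]
s6 90 [64, 62, 61, 61, 62, 63, 62, 64, 69, 96, 109, 114, 114, 114]
s6 105 [62, 62, 64, 64, 61, 61, 62, 65, 80, 97, 112, 115, 116, 116]

s0 -90 [63, 63, 60, 60, 60
[... 557 characters left out ...]
7, 125, 134, 136, 136, 136]
d6 135 [84, 85, 81, 74, 73, 75, 80, 92, 104, 120, 135, 136, 137, 137]
d6 150 [83, 82, 81, 79, 77, 76, 80, 88, 108, 127, 138, 143, 153, 180]
d6 165 [85, 85, 84, 81, 78, 76, 78, 92, 117, 153, 186, 206, 206, 205]
d6 180 [40, 40, 35, 35, 32, 31, 30, 31, 30, 30, 31, 32, 28, 31]
d6 195 [27, 28, 28, 29, 29, 29, 28, 28, 28, 28, 28, 29, 30, 31]
d6 210 [28, 28, 30, 33, 36, 38, 38, 38, 37, 37, 37, 36, 34, 32]
d6 225 [44, 47, 48, 43, 39, 37, 37, 36, 36, 35, 36, 36, 36, 37]
d0 90 [70, 71, 71, 70, 70, 70, 70, 71, 83, 103, 125, 128, 130, 129]
d0 135 [70, 71, 71, 70, 70, 70, 74, 86, 97, 112, 125, 127, 128, 128]
d0 180 [70, 70, 70, 69, 70, 70, 73, 92, 126, 170, 194, 194, 194, 194]
```

Run:
```python
from h import *
def lid(f,box):
    im=cv2.cvtColor(cv2.imread(f'pics/{f}.png'),cv2.COLOR_BGR2HSV); x0,y0,x1,y1=box
    m=cv2.inRange(im,(100,120,40),(125,255,255))[y0:y1,x0:x1]>0
    v,u=np.nonzero(m); 
    vb=max(v)  # bottom; mean column of rows, sub-pixel left/right by widest row
    print(f,[ (y0+k,x0+np.nonzero(m[k])[0].min(),x0+np.nonzero(m[k])[0].max(),m[k].sum()) for k in range(m.shape[0]) if m[k].sum()>3][-12:])
for f,p in(('s3',[.492,.168,.088]),('s6',[.6744,.0214,.088])):
    u,v=proj(f,p); print(u,v); lid(f,(int(u)-24,int(v)-20,int(u)+25,int(v)+22))
```

```text
366.33188137861526 205.30003651559406
s3 [(201, np.int64(353), np.int64(374), np.int64(20)), (202, np.int64(352), np.int64(377), np.int64(22)), (203, np.int64(352), np.int64(378), np.int64(22)), (204, np.int64(351), np.int64(378), np.int64(23)), (205, np.int64(351), np.int64(379), np.int64(25)), (206, np.int64(351), np.int64(379), np.int64(27)), (207, np.int64(351), np.int64(379), np.int64(29)), (208, np.int64(351), np.int64(379), np.int64(29)), (209, np.int64(351), np.int64(379), np.int64(29)), (210, np.int64(351), np.int64(379), np.int64(29)), (211, np.int64(352), np.int64(378), np.int64(27)), (212, np.int64(352), np.int64(364), np.int64(13))]
328.71895860375014 260.3941504332787
s6 [(263, np.int64(313), np.int64(344), np.int64(32)), (264, np.int64(313), np.int64(343), np.int64(31)), (265, np.int64(313), np.int64(343), np.int64(31)), (266, np.int64(313), np.int64(343), np.int64(31)), (267, np.int64(313), np.int64(343), np.int64(31)), (268, np.int64(314), np.int64(342), np.int64(29)), (269, np.int64(315), np.int64(341), np.int64(27)), (270, np.int64(316), np.int64(340), np.int64(25)), (271, np.int64(317), np.int64(339), np.int64(23)), (272, np.int64(319), np.int64(337), np.int64(19)), (273, np.int64(321), np.int64(336), np.int64(16)), (274, np.int64(324), np.int64(332), np.int64(9))]
```

```bash
cat > fit.py <<'E'
from h import *
from scipy.optimize import least_squares
def lower(f,p,box=26):
    im=cv2.cvtColor(cv2.imread(f'pics/{f}.png'),cv2.COLOR_BGR2HSV); u,v=map(int,proj(f,p)); x0,y0=u-box,v-box
    m=cv2.inRange(im[y0:y0+2*box,x0:x0+2*box],(100,120,40),(125,255,255))
    n,l,s,c=cv2.connectedComponentsWithStats(m); k=l==1+np.argmax(s[1:,4])
    pts=[]
    for j in range(2*box):
        w=np.nonzero(k[:,j])[0]
        if len(w): pts.append((x0+j+0.,y0+w.max()+.5))
    return np.array(pts)
def fit(f,p,z,trim=4):
    pts=lower(f,p)[trim:-trim]; t=np.linspace(0,2*np.pi,181)
    def res(c):
        Q=np.array([proj(f,[c[0]+.046*np.cos(a),c[1]+.046*np.sin(a),z]) for a in t]); o=[]
        for u,v in pts: o.append(np.sort(np.hypot(*(Q-[u,v]).T))[0]*np.sign(np.hypot(*([u,v]-Q.mean(0)))-np.hypot(*(Q[np.argmin(np.hypot(*(Q-[u,v]).T))]-Q.mean(0)))))
        return o
    s=least_squares(res,p[:2],loss='soft_l1',diff_step=1e-3); return s.x.round(4),round(float(np.median(np.abs(s.fun))),2),len(pts)
if __name__=='__main__':
    for z in(.076,.080,.084):
        print(z,'d3 truth .492 .168',fit('d3',[.492,.168,.084],z),'s0 truth .469 .3305',fit('s0',[.469,.3305,.124],z+.04),'d0',fit('d0',[.469,.3305,.124],z+.04))
        print('   final s6',fit('s6',[.6744,.0214,.084],z),'d6',fit('d6',[.6744,.0214,.084],z))
E
python3 fit.py
```

```text
0.076 d3 truth .492 .168 (array([0.4929, 0.1665]), 0.29, 27) s0 truth .469 .3305 (array([0.4643, 0.3297]), 0.33, 21) d0 (array([0.4696, 0.3305]), 0.36, 33)
   final s6 (array([0.6657, 0.0214]), 0.26, 24) d6 (array([0.6818, 0.0259]), 0.69, 22)
0.08 d3 truth .492 .168 (array([0.4907, 0.1697]), 0.27, 27) s0 truth .469 .3305 (array([0.4687, 0.329 ]), 0.38, 21) d0 (array([0.466 , 0.3316]), 0.33, 33)
   final s6 (array([0.6685, 0.0206]), 0.25, 24) d6 (array([0.6782, 0.0293]), 0.7, 22)
0.084 d3 truth .492 .168 (array([0.4877, 0.1724]), 0.25, 27) s0 truth .469 .3305 (array([0.4712, 0.3248]), 0.35, 21) d0 (array([0.4634, 0.3339]), 0.29, 33)
   final s6 (array([0.6711, 0.0196]), 0.25, 24) d6 (array([0.6749, 0.0331]), 0.68, 22)
```

The fit and the kinematics agree that the pot is about 5 mm short in x. Joint 6 is near its lower limit (0.08 against 0.04), so I'm advancing carefully.

Request:
step_arm(steps=[[-0.15,-0.03,0.03,0,0,0,1],[-0.15,-0.02,0.03,0,0,0,1],[0,0,0,0,0,0,1]])

```text
clock: 18.8
tool_pos: [0.5477, 0.0296, 0.0601]
eef_rot: [0.031, 0.996, -0.003, 0.087]
contact_force: [-2.1, 0.9, 0.6]
opening: 0.171
finger_force: 55.0
```

Run:
```python
from h import *
togo([.5505,.0291,.0604],86.5,-10)
```

```text
t 18.8 at [0.5477 0.0296 0.0601] F [-2.1  0.9  0.6] open 0.171 ff 55.0 q [-0.13  0.88 -0.04  2.09  1.57  0.07 -0.21]
shift cm [-0.28 -0.03  0.02] dist 0.003
turn deg [ 0.   -0.02 -0.01] tool axes [[-0.983, 0.061, 0.173], [0.06, 0.998, -0.011], [-0.173, 0.0, -0.985]]
```

Request:
step_arm(steps=[[-0.15,0,0.03,0,0,0,1],[-0.15,-0.02,0.02,0,0,0,1],[0,0,0,0,0,0,1],[0,0,0,0,0,0,1]])

```text
clock: 19.3
tool_pos: [0.5509, 0.0289, 0.0602]
eef_rot: [0.031, 0.996, -0.003, 0.087]
contact_force: [-1.9, 1.1, -1.0]
opening: 0.179
finger_force: 55.0
```

Run:
```python
from fit import *
snap('scene','s7'); togo([.5505,.0291,.0604],86.5,-10); print(fit('s7',[.6744,.0214,.084],.079),fit('s6',[.6744,.0214,.084],.079))
```

```text
t 19.35 at [0.5509 0.0289 0.0602] F [-1.7  0.8 -0.7] open 0.177 ff 55.0 q [-0.14  0.88 -0.03  2.08  1.46  0.06 -0.1 ]
shift cm [ 0.04  0.02 -0.03] dist 0.001
turn deg [-0.03  0.   -0.02] tool axes [[-0.983, 0.061, 0.173], [0.06, 0.998, -0.011], [-0.174, -0.0, -0.985]]
(array([0.6733, 0.0194]), 0.27, 25) (array([0.6678, 0.0212]), 0.27, 24)
```

The camera fit (0.673, 0.019) and the kinematics (0.675, 0.021) agree with the mark (0.674, 0.021) to within 2 mm. I'm releasing and backing out along the handle.

Request:
step_arm(steps=[[0,0,0,0,0,0,0.5],[0,0,0,0,0,0,0],[0,0,0,0,0,0,0],[0,0,0,0,0,0,0],[0,0,0,0,0,0,0],[0,0,0,0,0,0,0]])

```text
clock: 20.1
tool_pos: [0.5512, 0.0289, 0.0603]
eef_rot: [0.031, 0.996, -0.003, 0.087]
contact_force: [0.5, 0.2, 0.4]
opening: 0.499
finger_force: 0.0
```

Request:
step_arm(steps=[[0.5,0,-0.1,0,0,0,0],[1.5,0,-0.3,0,0,0,0],[2,0,-0.4,0,0,0,0],[2.5,0,-0.4,0,0,0,0],[2.5,0,-1,0,0,0,0],[2,0,-3,0,0,0,0],[0,0,-5,0,0,0,0],[0,0,0,0,0,0,0]])

```text
clock: 21.1
tool_pos: [0.4262, 0.0368, 0.1444]
eef_rot: [0.031, 0.995, -0.003, 0.09]
contact_force: [-0.9, 0.4, -0.1]
opening: 0.499
finger_force: 0.0
```

Run:
```python
from fit import *
snap('scene','s8');snap('side','d8');snap('wrist','w8'); togo([.45,.03,.3],86.5,-10)
print('pot s8',fit('s8',[.6744,.0214,.084],.079),'d8',fit('d8',[.6744,.0214,.084],.079))
# what changed against the first pictures, outside arm: tureen, crock, vase, cup regions
for f,g,n,box in(('s0','s8','crock',(358,240,398,290)),('s0','s8','tureen',(256,262,300,300)),('s0','s8','vase',(255,195,288,245)),('s0','s8','cup',(185,210,225,252)),('d0','d8','tureen',(275,158,320,200)),('d0','d8','crock',(205,200,248,250)),('d0','d8','vase',(325,155,352,218)),('d0','d8','cup',(360,155,402,195))):
    x0,y0,x1,y1=box; A,B=[cv2.imread(f'pics/{k}.png',0)[y0:y1,x0:x1].astype(np.float32) for k in(f,g)]
    print(n,f,cv2.phaseCorrelate(A,B)[0],round(float(np.abs(A-B).mean()),1))
# long handle in the wrist view: dark pixels at z=.072 plane
for p in([.52,.031,.072],[.60,.026,.072]): print(proj('w8',p),proj('d8',p))
g=cv2.imread('pics/w8.png',0)
for x in(.53,.55,.57,.59):
    P=np.array([proj('w8',[x,y,.072]) for y in np.arange(0,.062,.002)],np.float32)
    if P[:,1].max()<400: print(x,cv2.remap(g,P[None,:,0],P[None,:,1],cv2.INTER_LINEAR)[0].tolist())
```

```text
t 21.25 at [0.4258 0.0367 0.1412] F [-0.4 -0.2  0.2] open 0.495 ff 0.0 q [ 0.01  0.68 -0.39  2.4   1.79  0.31 -0.54]
shift cm [ -5.19  -0.53 -15.21] dist 0.161
turn deg [-0.05  0.05 -0.02] tool axes [[-0.983, 0.062, 0.174], [0.06, 0.998, -0.011], [-0.174, -0.001, -0.985]]
pot s8 (array([0.6728, 0.02  ]), 0.31, 25) d8 (array([0.6741, 0.0232]), 0.25, 22)
crock s0 (0.07523005465055732, -0.06875717981758456) 2.7
tureen s0 (0.4930683183960234, -0.03022135360960121) 2.1
vase s0 (-0.019622810465474316, -0.0996558075002909) 3.6
cup s0 (-0.08106431436056383, 0.4991793078459388) 2.9
tureen d0 (0.3474687273415249, 0.5176378100299566) 20.9
crock d0 (0.1227669806941094, -0.09307385152453307) 5.9
vase d0 (-4.759900742217873, 1.8866863478858882) 52.5
cup d0 (0.4547256623806426, -0.09432051341621062) 9.3
[318.78948772 299.30827997] [299.51124217 216.1605572 ]
[318.61769868 359.84758344] [278.44088149 204.45726303]
0.53 [46, 45, 46, 46, 46, 47, 47, 48, 48, 49, 49, 49, 50, 51, 50, 49, 49, 50, 49, 48, 47, 47, 47, 46, 45, 45, 44, 43, 42, 43, 41]
0.55 [52, 52, 52, 51, 52, 50, 51, 52, 51, 51, 51, 52, 52, 50, 51, 52, 51, 51, 51, 52, 51, 51, 51, 51, 51, 50, 51, 50, 50, 50, 50]
0.57 [60, 62, 63, 63, 65, 64, 65, 65, 66, 63, 30, 27, 28, 27, 26, 25, 28, 34, 67, 66, 66, 66, 66, 65, 65, 66, 64, 62, 62, 62, 63]
0.59 [63, 64, 65, 67, 65, 66, 65, 67, 66, 39, 28, 26, 28, 26, 25, 26, 26, 60, 67, 67, 66, 67, 67, 66, 64, 66, 64, 62, 62, 60, 62]
```

The pot is at (0.6735, 0.0215) from both cameras, on the mark to within 1–2 mm, and its handle is in line with the shelf's axis. The other things are unmoved in the scene camera; the arm hides the vase in the side view. I'm handing the job in.

```bash
python3 -c "
from plant import r
print(r.finish_job())"
```

```text
the job is handed in; nothing more can be done
None
```

The job is handed in at about 21 s: the pot was lifted off its stand, set down and released on the open table, then regripped by its long handle and slid (not lifted) into the middle place, where it stands within about 2 mm of the mark's centre with the handle straight out to the robot's side, and the dishes, vase and cup unmoved.

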